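Function test of the bench stop button

ROBOT

A 6-joint arm with a two-finger parallel gripper is mounted at the origin on the work surface. World frame = base frame: x ahead of the robot, y to its left, z up, the work surface at z = 0. Lengths are in m, angles in rad, forces in N, time in s.
With the tool pointing down it reaches from about 0.35 to 0.975 m from the base axis. Payload 4.9 kg.
Tool frame: the origin (TCP) lies at the very end of the fingers, on their centre line; the grasp point (between the pads) lies 19 mm behind it; z points along the fingers, y is the direction in which the jaws open and shut (so a half turn about z gives the same grasp; the last joint's range is limited). The gripper opens to 85 mm and grips with 20 to 120 N. Pads are 22 mm wide; open, the fingers measure 114 mm over their backs; the gripper's body (76 mm by 85 mm) begins 54 mm behind the grasp point. The pads swing forward as they close: fully open they stand 13 mm farther back than shut.
Start: joints at [1.058, 0.053, 1.613, -0, 1.476, -0.119], TCP at [0.24, 0.577, 0.192] pointing down, gripper open.
Joint ranges: [-3.01, 3.01], [-1.01, 2.22], [0.06, 2.58], [-1.02, 4.17], [0.09, 2.62], [-3.14, 3.14]. Speed limits (rad/s): [2.57, 2.57, 3.14, 3.14, 3.14, 3.14].

INTERFACE

Orientations are given as a unit quaternion [w, x, y, z].
In Python, from plant import state, grab_frame, camera_model, job_done, search_frame, masks_of, place_of gives the robot as it stands.
- The arm moves only by the tool drive_tool, never from a script. Its argument "series" is a list of rows, each a list of 2 entries, a list of its own where there are three numbers: the shift along the world's x, y, z in m, then the turn, a rotation vector about the world's x, y, z in degrees. A call has 1 to 8 rows; each row is the pose to reach, as a shift and turn from the pose commanded when the call began; what a row does not reach only later rows make up. A row lasts 1/10 s, in which the tool goes at most 50 mm and 8.59 degrees, less where a joint would pass 70% of its speed; a pose out of reach is approached as far as the arm can. A call with a gripper value outside its range is refused whole. "fingers" is the closure, from -1 (fully open) to 1 (shut), so that 0 is half open, set as the call begins (left out, the last holds). The fingers move at their own pace and stop on an object; the grip force is fixed at half the most. Time passes only in rows, so rows that repeat a pose let the fingers close. It gives the time, the measured TCP pose, the force and the opening at its end, in the units of the state.
- state(): the state, without advancing time (a new reading comes with each control period).
- grab_frame(name): name is "side" or "top" or "wrist"; returns the picture (420x560x3 uint8, red, green, blue); there is no depth.
- camera_model(name): a dict with "fovy" (degrees; the focal length in pixels is half the picture's height over the tangent of half this angle, whatever the lens; pixels are square), "cx", "cy" (the principal point, pixels), "D" ([k1, k2, p1, p2, k3] as OpenCV has them; the pictures are not rectified), "rvec" (rotation vector, rad) and "tvec" (3), from world to camera coordinates, as OpenCV has them. Camera axes: x right, y down, z forward; pixel columns grow to the right and rows downward; lengths in m; the calibration is good to about 2 mm. A picture is of the moment at which its call begins: read the wrist's pose just before it. camera_model takes no time and is no camera call; for the wrist camera it gives the pose at the moment of the call.
- job_done(): hands the job in, once; it reports no verdict.
Trained networks look in the newest picture that a camera, given by its name, has taken for a name from the list of things; names that differ only in an ending like _2 or _b are one class to them, and where a whole thing is asked for, a point or a joint stands for the part that bears it (a point fixed in the world has none). Each returns a list of dicts, best first, with "confidence" (0 to 1); they miss things now and then, are a little off and sometimes report something else, mostly with a low value. They report only what shows in the picture. A call takes as long as a camera call. They do not tell look-alikes from the thing itself.
- search_frame(camera, name): "location" ([x, y, z] in m, in world coordinates, good to about 4 mm: the middle of the surface that is visible of it).
- masks_of(camera, name): "pixels" (420x560 bool, what is visible of it).
- place_of(camera, name): "location" ([x, y, z] in m, in world coordinates, good to about 4 mm: a listed point, or the origin of a listed thing).
The state is a dict: "time": time; "joint_pos": joint angles; "joint_vel": joint speeds; "joint_efforts": joint torques, N m; "tool_pos": TCP position; "tool_rot": TCP orientation; "contact_force": force on the tool from outside, world axes, zero at the start; "ft_torque": the same for the moment, N m; "gripper_width": opening from 0.0 (shut) to 1.0 (fully open).
Only numpy, scipy, OpenCV 4.12 (cv2) and the standard library are available. Lean on these libraries where they do the work, as an engineer would, in place of code of your own. Each camera call takes 0.05 s, during which the arm holds its last target.

TASK

Test this electronics bench's emergency stop with the fingertips, gripping nothing and without heavy force: push the red mushroom button in until it latches and take the hand off it to see that it stays in, then push one of its lobes round clockwise (seen from above) until the mushroom pops back out, and let go. With the stop out again, press the green power-on button well in and let it come back out. Leave the solder spool, pliers, meter and parts tray where they are.

Things in the scene. Friction and masses are not known exactly. Their poses are not given: they have to be found in the camera images.
- stop_station: The fixed stop station: grey box with yellow top, 120 x 120 x 60 mm high; origin at the centre of its underside, z up. The red mushroom stands on its centre line. Clear gap between the lobes' undersides and the yellow top: 22 mm with the stop out, about 16 mm when latched, holding only a stem of 14 mm radius (at its foot a collar of 21 mm radius, 4 mm high).
- stop_top (a point): Centre of the flat crown (about 22 mm across) of the red mushroom cap, on its axis; 107 mm above the bench when out; z up. x points along one of the cap's three lobes, the others are at +-120 degrees. It moves and turns with the cap.
- stop_lobe (a point): End of that one lobe: on its axis 42 mm from the cap's axis, at mid height. The cap is a round hub of 25 mm radius with three equal lobes, each 16 mm wide with a rounded end; hub and lobes are 16 mm high, their upper faces 9 mm and undersides 25 mm below the crown. Moves and turns with the cap.
- stop_push (a joint): How far the mushroom is pressed in, m: 0 out, 0.012 against its end stop (no need to go so far). A spring pushes it out (4 N at 0, 6.5 N at 0.006, 9 N at 0.012). Pushed past 0.006 it latches, and let go it then stays in at about 0.0055.
- stop_twist (a joint): Twist of the cap, rad, positive clockwise seen from above: 0 at rest, end stop 0.7. A light spring turns it back to 0 when let go. With the stop latched in, turning it past about 0.55 frees the latch and the mushroom springs out by itself (needs up to about 0.1 N m, some 3 N at a lobe; do not press it down while twisting).
- start_box: The fixed power-on box: plain grey, 80 x 80 x 50 mm high; origin at the centre of its underside. The green button is at the centre of its top.
- start_button_top (a point): Centre of the flat top of the green round button (32 mm across, in a black ring of 48 mm), 72 mm above the bench and 12 mm above the ring when out; z is up.
- start_button (a joint): How far the green button is pressed, m: 0 out, 0.008 at its end stop; it switches at 0.0045. Spring return: 1.5 N at 0, 3.5 N at 0.0045, 5 N at 0.008.
- solder_spool: Loose blue solder spool standing on its flange, 50 mm across, 28 mm high, between the two boxes; origin at the centre of its underside. Not to be moved.
- pliers: Loose pliers with black handles lying flat, about 150 mm long (along y), 44 mm wide, 10 mm high, between robot and boxes; origin on the bench near the middle. Not to be moved.
- meter: Loose grey hand multimeter lying flat, 145 x 75 x 40 mm; origin at the centre of its underside. Not to be moved.
- parts_tray: Loose blue open tray of parts, 140 x 100 x 35 mm; origin at the centre of its underside. Not to be moved.
Mind the look-alikes: they are no part of the job. What is shaped like the start_box but orange or pink is not meant. What is shaped like the stop_station but pink is not meant.

How it is judged:
On the way, in this order (a step that is already met when the one before it is completed fails the run):
1. the red mushroom is latched in and nothing of the robot touches the stop station (value of joint stop_push above 0.004 m and contact force between each of the fingers, the arm and stop_station below 0.2 N), for 0.2 s.
2. the mushroom has been twisted free and is out again (value of joint stop_push below 0.002 m), for 0.1 s.
3. with the stop out, the green button is pressed well in, past 4.5 mm (value of joint stop_push below 0.002 m and value of joint start_button above 0.0045 m), for 0.05 s.
At the end, for the whole second after the job is handed in: The mushroom is out (within 2 mm) and turned back to rest (within 0.1 rad), the green button is out (within 1.5 mm), and spool, pliers, meter and tray are at rest within 15 mm of where they stood (value of joint stop_push below 0.002 m and value of joint stop_twist below 0.1 rad and value of joint start_button below 0.0015 m and distance of each of solder_spool, pliers, meter, parts_tray from where it was at the start of the episode below 0.015 m and linear speed of each of solder_spool, pliers, meter, parts_tray below 0.02 m/s); the robot touches nothing.
It fails at once if the stop station is gripped or struck (over 40 N from the fingers) (contact force between the fingers and stop_station above 40 N).
It fails at once if the power-on box is gripped or struck (over 40 N from the fingers) (contact force between the fingers and start_box above 40 N).
It fails at once if a bystander is moved by more than 15 mm or lifted (distance of any of solder_spool, pliers, meter, parts_tray from where it was at the start of the episode above 0.015 m).
It also fails if it takes over 51 s, if anything falls off the work surface, if the arm or the gripper's body presses on something with over 40 N, if the wrist force passes 120 N, or if a joint passes its speed limit or range.

## Working session

There is one attempt and no reset: what is moved stays moved. The work goes in short steps, Python scripts to look and compute and a tool call to move; the robot and the scene stay as the last step left them, time stands still between calls to the robot, and variables do not carry over. Pictures are saved under pics/ and viewed, and the job is handed in when it is done.

Besides the shell and the picture viewer there is one more tool, called after "Request:" as name(argument=value, ...), one argument or row to a line, values as JSON. drive_tool: Moves the arm, as the interface text tells. Its arguments: {"type":"object","properties":{"series":{"type":"array","items":{"type":"array"}},"fingers":{"type":"number"}},"required":["series"]}

```bash
mkdir -p pics; ls
python3 - <<'E'
from plant import *
import cv2
s=state();print(s)
for c in ["top","side"]:
    f=grab_frame(c); cv2.imwrite(f"pics/{c}0.png",f[:,:,::-1])
    for n in (["stop_station","start_box","stop_top","stop_lobe","start_button_top","solder_spool","pliers","meter","parts_tray"]):
        print(c,n,[(round(d["confidence"],2),[round(float(v),3) for v in d["location"]]) for d in place_of(c,n)][:4])
print(state()["time"])
E
```

```text
pics
{'time': 0.0, 'joint_pos': array([ 1.05800745e+00,  5.33622936e-02,  1.61424192e+00, -1.13865119e-05,
        1.47598631e+00, -1.18992499e-01]), 'joint_vel': array([-9.97071649e-05, -5.87881180e-04, -7.65816765e-04, -1.26913403e-03,
        3.50445062e-04, -3.98480112e-04]), 'joint_efforts': array([ 2.11786071e-03, -3.93678725e+01, -3.70180321e+01,  6.84540169e-05,
        7.02526944e-03,  2.99205090e-05]), 'tool_pos': array([0.2394759 , 0.5765704 , 0.19109082]), 'tool_rot': array([-3.04945876e-04,  1.95627769e-01,  9.80677714e-01, -9.51269102e-04]), 'contact_force': array([-0.22534345, -0.2130321 ,  0.1087966 ]), 'ft_torque': array([ 0.00074748,  0.02934668, -0.00150356]), 'gripper_width': 1.0057283971847935}
top stop_station [(0.7, [0.527, 0.125, 0.003]), (0.59, [0.724, 0.199, 0.001])]
top start_box [(0.76, [0.36, -0.237, 0.001]), (0.69, [0.497, -0.23, 0.0]), (0.6, [0.647, -0.234, 0.0])]
top stop_top [(0.83, [0.724, 0.203, 0.114]), (0.56, [0.523, 0.123, 0.106])]
top stop_lobe [(0.64, [0.57, 0.116, 0.092]), (0.57, [0.762, 0.192, 0.092])]
top start_button_top [(0.65, [0.355, -0.
[... 249 characters left out ...]
(0.92, [0.726, 0.197, 0.002]), (0.87, [0.528, 0.124, -0.001])]
side start_box [(0.97, [0.644, -0.234, 0.001]), (0.95, [0.358, -0.239, -0.0]), (0.71, [0.494, -0.236, -0.001])]
side stop_top [(0.74, [0.725, 0.195, 0.107]), (0.56, [0.526, 0.124, 0.108])]
side stop_lobe [(0.77, [0.767, 0.195, 0.092]), (0.52, [0.565, 0.116, 0.091])]
side start_button_top [(0.72, [0.356, -0.235, 0.073]), (0.66, [0.64, -0.236, 0.073]), (0.51, [0.491, -0.233, 0.074]), (0.47, [0.529, 0.123, -0.001])]
side solder_spool [(0.77, [0.572, -0.001, 0.0])]
side pliers [(0.64, [0.374, 0.042, -0.0])]
side meter [(0.96, [0.589, 0.438, -0.002])]
side parts_tray [(0.93, [0.51, -0.443, 0.001]), (0.34, [0.573, -0.002, -0.002])]
1.0
```

View pics/top0.png

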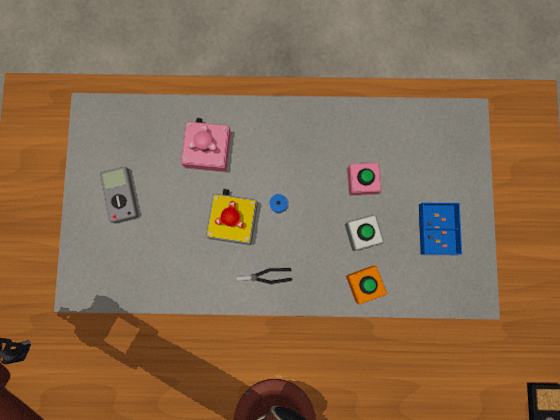

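View pics/side0.png

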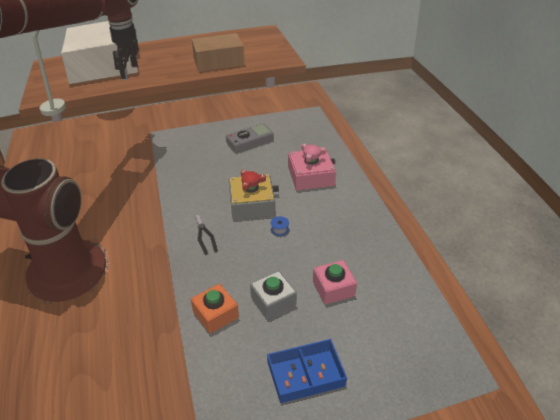

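Candidates for the stop, in top-view pixels: yellow-top station (232,218) and pink station (206,145). I choose the yellow one. Candidates for the start box: orange (367,285), grey (364,232) and pink (365,178). I choose the grey one. I'll check both in a close crop and fit the lobe angle.

```bash
cat > h.py <<'E'
import numpy as np, cv2
from plant import *
def proj(c,P,m=None):
    m=m or camera_model(c); f=210/np.tan(np.radians(m["fovy"])/2)
    K=np.array([[f,0,m["cx"]],[0,f,m["cy"]],[0,0,1.]])
    return cv2.projectPoints(np.asarray(P,float).reshape(-1,3),np.array(m["rvec"],float),np.array(m["tvec"],float),K,np.array(m["D"],float))[0][:,0]
def cap(x,y,a,top=0.107):
    pts=[]
    # outline at mid height
    t=np.radians(np.arange(0,360,2)); R=[]
    from math import cos,sin
    for th in t:
        best=0.025
        for k in range(3):
            d=np.array([np.cos(a+k*2.0944),np.sin(a+k*2.0944)])
            for r in np.arange(0.025,0.0425,0.0005):
                v=r*np.array([np.cos(th),np.sin(th)])
                s=v@d; l=abs(v@[-d[1],d[0]])
                ok=(s>0 and l<=.008 and s<=.034) or np.hypot(s-.034,l)<=.008
                if ok: best=max(best,r)
        R.append(best)
    R=np.array(R)
    return np.c_[x+R*np.cos(t),y+R*np.sin(t)]
E
python3 - <<'E'
from h import *
for c,(u,v) in {"top":(232,218),"side":(252,190)}.items():
    f=cv2.imread(f"pics/{c}0.png"); cr=f[v-35:v+35,u-45:u+45]
    cv2.imwrite(f"pics/{c}_stop.png",cv2.resize(cr,None,fx=7,fy=7,interpolation=cv2.INTER_CUBIC))
f=cv2.imread("pics/top0.png"); cv2.imwrite("pics/top_start.png",cv2.resize(f[155:310,330:400],None,fx=3.5,fy=3.5))
# fit silhouette in both views
from scipy.optimize import differential_evolution
obs={}
for c in ["top","side"]:
    f=cv2.imread(f"pics/{c}0.png").astype(int); b,g,r=f[...,0],f[...,1],f[...,2]
    m=(r>80)&(g<0.4*r)&(b<0.4*r)
    u,v={"top":(232,218),"side":(252,180)}[c]
    w=np.zeros_like(m); w[v-25:v+25,u-25:u+25]=m[v-25:v+25,u-25:u+25]
    obs[c]=w; print(c,w.sum())
cm={c:camera_model(c) for c in obs}
def sil(c,p):
    o=cap(0,0,p[2])+p[:2]
    im=np.zeros((420*4,560*4),np.uint8)
    n=len(o)
    lo=proj(c,np.c_[o,np.full(n,.082)],cm[c]); hi=proj(c,np.c_[o,np.full(n,.098)],cm[c])
    t=np.radians(np.arange(0,360,10)); cr=proj(c,np.c_[p[0]+.011*np.cos(t),p[1]+.011*np.sin(t),np.full(36,.107)],cm[c])
    for q in (lo,hi): cv2.fillPoly(im,[np.round((q+.5)*4).astype(int)],1)
    for k in range(n):
        qq=np.array([lo[k],lo[k-1],hi[k-1],hi[k]]); cv2.fillPoly(im,[np.round((qq+.5)*4).astype(int)],1)
    hub=proj(c,np.c_[p[0]+.025*np.cos(t),p[1]+.025*np.sin(t),np.full(36,.098)],cm[c])
    cv2.fillPoly(im,[cv2.convexHull(np.round((np.r_[cr,hub]+.5)*4).astype(np.int32))],1)
    return cv2.resize(im.astype(np.float32),(560,420),interpolation=cv2.INTER_AREA)
def cost(p): return sum(np.abs(sil(c,p)-obs[c]).sum() for c in obs)
bounds=[(.512,.54),(.112,.136),(np.radians(-60),np.radians(60))]
r=differential_evolution(cost,bounds,maxiter=12,popsize=6,seed=1,polish=False)
print(r.x,np.degrees(r.x[2]),r.fun)
for d in range(-60,60,10): print(d,round(float(cost([r.x[0],r.x[1],np.radians(d)])),1),end="; ")
E
```

```text
top 333
side 52
[ 0.52733034  0.12516019 -0.1386729 ] -7.94537166022394 405.8125
-60 499.3; -50 500.2; -40 497.1; -30 478.4; -20 453.2; -10 409.6; 0 430.3; 10 460.3; 20 482.5; 30 498.7; 40 497.6; 50 496.6;
```

View pics/top_stop.png

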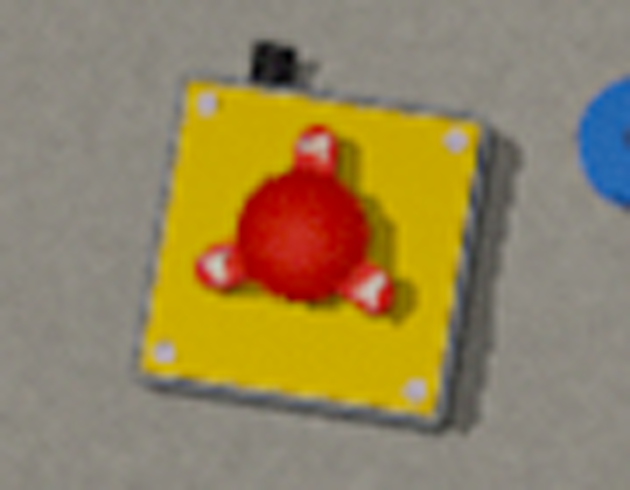

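View pics/side_stop.png

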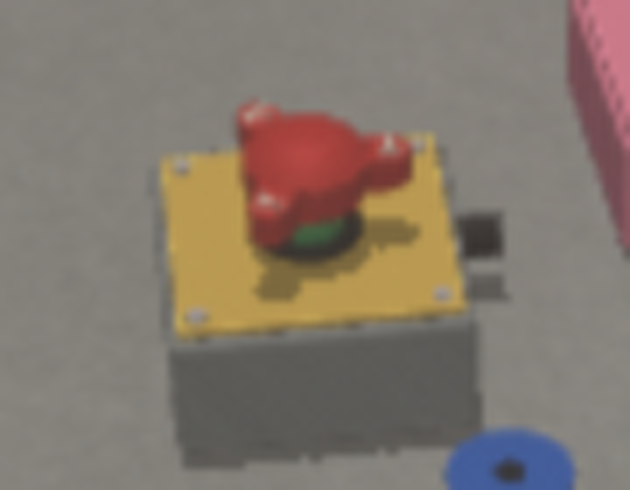

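View pics/top_start.png

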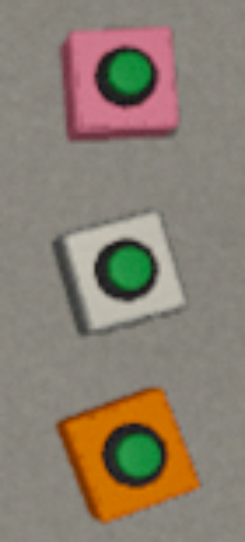

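The crops confirm it: the yellow station with the red cap has lobes near -8°, 112° and -128°, and the start box is the plain grey one between the orange and pink boxes. I'll shut the fingers and move above the cap.

Request:
drive_tool(
  fingers=1,
  series=[
    [[0.024, -0.038, 0], [0, 0, 2]],
    [[0.048, -0.076, 0], [0, 0, 4]],
    [[0.072, -0.114, 0], [0, 0, 6]],
    [[0.096, -0.152, 0], [0, 0, 8]],
    [[0.12, -0.19, 0], [0, 0, 10]],
    [[0.144, -0.228, 0], [0, 0, 12]],
    [[0.168, -0.266, 0], [0, 0, 14]],
    [[0.192, -0.304, 0], [0, 0, 14.6]],
  ],
)

```text
time: 1.8
tool_pos: [0.4325, 0.2716, 0.1926]
tool_rot: [0.0, 0.069, 0.998, 0.0]
contact_force: [-0.1, 0.0, -0.2]
gripper_width: -0.001
```

Request:
drive_tool(
  series=[
    [[0.024, -0.037, -0.01], [0, 0, 0]],
    [[0.048, -0.074, -0.02], [0, 0, 0]],
    [[0.072, -0.111, -0.03], [0, 0, 0]],
    [[0.0955, -0.148, -0.04], [0, 0, 0]],
    [[0.0955, -0.148, -0.05], [0, 0, 0]],
    [[0.0955, -0.148, -0.05], [0, 0, 0]],
    [[0.0955, -0.148, -0.05], [0, 0, 0]],
  ],
)

```text
time: 2.5
tool_pos: [0.5267, 0.1259, 0.1422]
tool_rot: [-0.0, 0.069, 0.998, 0.0]
contact_force: [-0.6, -0.0, -0.3]
gripper_width: 0.001
```

Run:
```python
from h import *
s=state(); print(s["time"],s["tool_pos"],s["tool_rot"],s["contact_force"],s["gripper_width"])
ims=[]
for c in ["side","wrist"]:
    f=grab_frame(c)[:,:,::-1]
    if c=="side": f=cv2.resize(f[120:225,182:322],(560,420),interpolation=cv2.INTER_CUBIC)
    cv2.imwrite(f"pics/{c}1.png",f)
```

```text
2.5 [0.52670434 0.1259213  0.14217151] [-3.78242086e-04  6.90344921e-02  9.97614193e-01  1.32943044e-04] [-0.56693734 -0.03579674 -0.25907436] 0.0014677553362857259
```

View pics/side1.png

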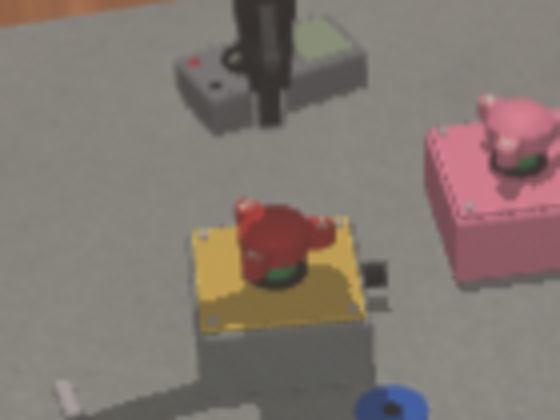

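View pics/wrist1.png

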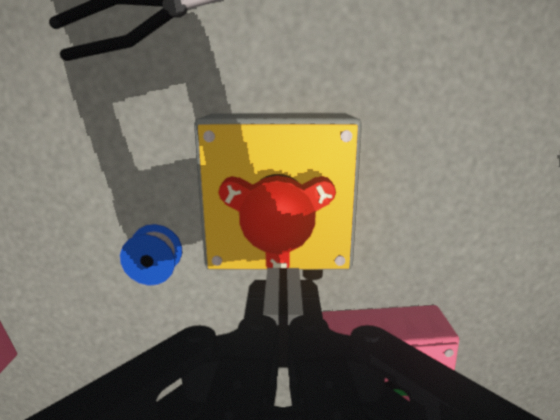

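Run:
```python
from h import *
P=[[.5267,.1259,.142],[.527,.1245,.107],[.527,.1245,.06],[.527+.042,.119,.09]]
for c in ["side","wrist"]:
    q=proj(c,P); print(c,q.round(1), ((q-[182,120])*4).round() if c=="side" else "")
```

```text
side [[248.9 162.2]
 [249.7 172.9]
 [250.4 186.5]
 [265.3 176.5]] [[268. 169.]
 [271. 212.]
 [274. 266.]
 [333. 226.]]
wrist [[283.8 248.7]
 [281.4 226. ]
 [281.6 203.3]
 [282.1 274. ]]
```

Run:
```python
from h import *
f=grab_frame("side")[:,:,::-1]; cv2.imwrite("pics/side2.png",cv2.resize(f[125:185,215:295],(800,600),interpolation=cv2.INTER_NEAREST))
f=grab_frame("wrist")[:,:,::-1]; cv2.imwrite("pics/wrist2.png",cv2.resize(f[220:330,220:350],(780,660)[0:2] and (700,592),interpolation=cv2.INTER_NEAREST))
m=camera_model("wrist");R=cv2.Rodrigues(np.array(m["rvec"]))[0];print(-R.T@np.array(m["tvec"]),R[2],m["fovy"])
```

```text
[0.44535038 0.13640083 0.32365797] [ 0.31678805 -0.04316204 -0.94751378] 58.543866675454645
```

View pics/side2.png

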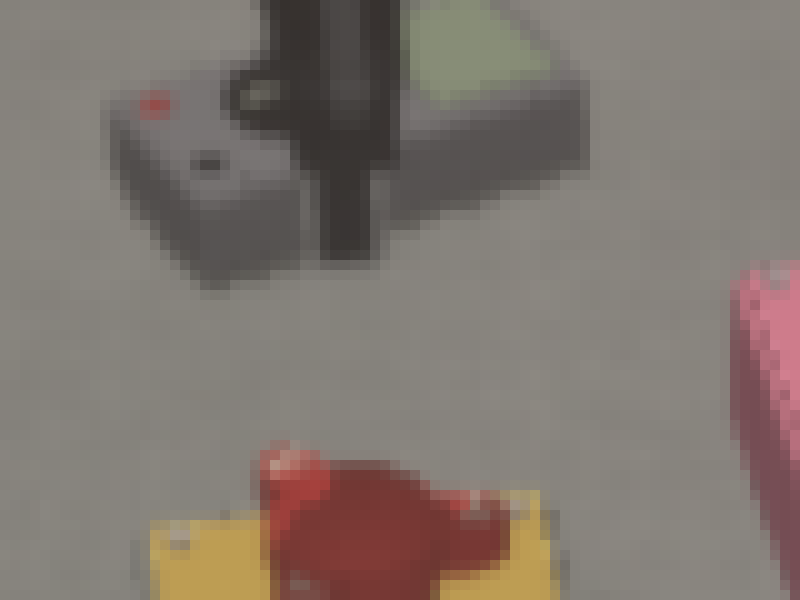

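View pics/wrist2.png

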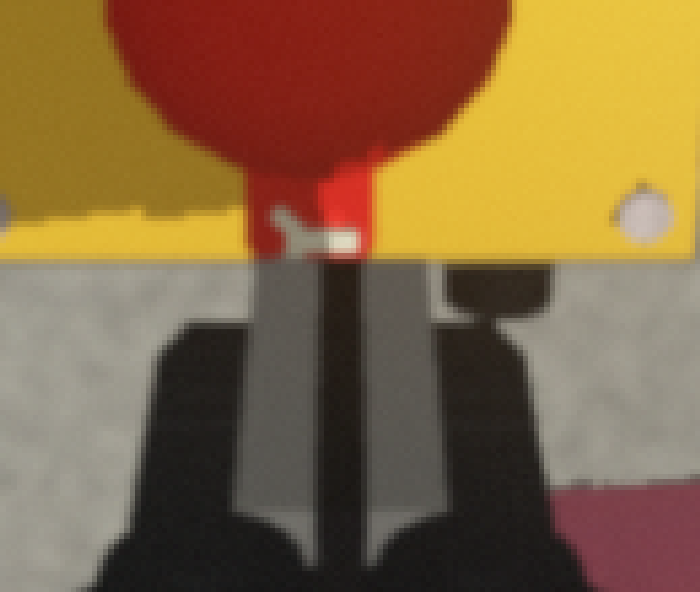

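Run:
```python
from h import *
for z in np.arange(.14,.21,.01):
    P=[.5267,.1259,z]; print(round(z,3),proj("side",P).round(1),proj("wrist",P).round(1))
m=camera_model("wrist");R=cv2.Rodrigues(np.array(m["rvec"]))[0];t=np.array(m["tvec"]);f=210/np.tan(np.radians(m["fovy"])/2)
d=(R@np.array([.5267,.1259,.16])+t)[2];print(d,f,"tip width px34.5 ->",34.5*d/f)
```

```text
0.14 [[248.9 162.8]] [[283.9 246.8]]
0.15 [[248.8 159.8]] [[284.  254.8]]
0.16 [[248.6 156.7]] [[284.1 263.6]]
0.17 [[248.4 153.6]] [[284.2 273.5]]
0.18 [[248.3 150.5]] [[284.3 284.4]]
0.19 [[248.1 147.4]] [[284.4 296.6]]
0.2 [[247.9 144.2]] [[284.5 310.4]]
0.18129200679851198 374.64550125145837 tip width px34.5 -> 0.01669464657564553
```

Run:
```python
from h import *
for z in (.142,.15,.16,.17,.18):
  for dx in (-.011,.011): print(z,dx,proj("wrist",[[.5267+dx,.1259-.008,z],[.5267+dx,.1259+.008,z]]).round(1).tolist())
f=cv2.imread("pics/side2.png")[5::10,5::10]
for r in range(22,40): print(125+r,[tuple(int(v) for v in f[r,c]) for c in range(30,40,1)])
```

```text
0.142 -0.011 [[265.9, 231.1], [296.3, 227.2]]
0.142 0.011 [[272.1, 268.6], [301.4, 264.9]]
0.15 -0.011 [[265.2, 237.0], [296.9, 232.9]]
0.15 0.011 [[271.7, 275.7], [302.2, 271.9]]
0.16 -0.011 [[264.3, 245.1], [297.6, 240.8]]
0.16 0.011 [[271.1, 285.4], [303.2, 281.5]]
0.17 -0.011 [[263.3, 254.1], [298.5, 249.6]]
0.17 0.011 [[270.6, 296.1], [304.3, 292.0]]
0.18 -0.011 [[262.2, 264.1], [299.5, 259.4]]
0.18 0.011 [[269.9, 308.0], [305.5, 303.7]]
147 [(96, 99, 102), (88, 91, 94), (62, 64, 67), (52, 54, 58), (52, 53, 57), (52, 54, 58), (57, 59, 63), (85, 88, 91), (93, 96, 99), (90, 94, 97)]
148 [(91, 94, 97), (87, 90, 93), (61, 64, 67), (53, 55, 59), (52, 53, 57), (52, 53, 58), (57, 58, 62), (84, 87, 91), (99, 102, 106), (111, 117, 120)]
149 [(89, 92, 96), (87, 90, 93), (61, 63, 67), (52, 54, 58), (52, 55, 58), (52, 55, 59), (57, 60, 63), (86, 88, 92), (105, 109, 112), (120, 126, 129)]
150 [(94, 98, 101), (96, 99, 102), (68, 71, 74), (58, 60, 64), (59, 61, 65), (63, 66, 69), (66, 69, 72), (90, 93, 96), (109, 113, 116), (121, 127, 130)]
151 [(106, 111, 114), (105, 109, 112), (95, 98, 102),
[... 1687 characters left out ...]

161 [(124, 130, 133), (123, 130, 133), (124, 130, 133), (125, 131, 134), (124, 131, 134), (124, 130, 134), (124, 130, 133), (124, 130, 133), (124, 130, 133), (126, 132, 135)]
162 [(124, 130, 133), (125, 131, 134), (124, 131, 133), (125, 130, 134), (123, 129, 133), (122, 129, 132), (124, 130, 133), (124, 130, 133), (124, 130, 133), (124, 131, 134)]
163 [(124, 131, 134), (125, 131, 135), (126, 132, 135), (125, 131, 134), (124, 130, 133), (124, 130, 134), (124, 130, 133), (124, 130, 133), (124, 131, 133), (124, 130, 133)]
164 [(126, 132, 135), (126, 132, 135), (126, 133, 135), (126, 132, 135), (125, 131, 134), (125, 131, 135), (125, 131, 134), (125, 131, 134), (124, 131, 134), (125, 131, 135)]
```

Both views show the real fingertips about 35 mm higher than the reported TCP. I'll descend in small steps and go by force and pictures.

Request:
drive_tool(
  series=[
    [[0, -0.001, -0.01], [0, 0, 0]],
    [[0, -0.001, -0.02], [0, 0, 0]],
    [[0, -0.001, -0.03], [0, 0, 0]],
    [[0, -0.001, -0.03], [0, 0, 0]],
    [[0, -0.001, -0.03], [0, 0, 0]],
  ],
)

```text
time: 3.2
tool_pos: [0.5268, 0.1241, 0.1115]
tool_rot: [-0.001, 0.069, 0.998, -0.0]
contact_force: [-0.1, 0.3, -0.5]
gripper_width: 0.0
```

Run:
```python
from h import *
s=state(); print(s["time"],s["tool_pos"],s["contact_force"],s["gripper_width"])
f=grab_frame("side")[:,:,::-1]; cv2.imwrite("pics/side3.png",cv2.resize(f[125:200,202:302],(800,600),interpolation=cv2.INTER_CUBIC))
```

```text
3.2 [0.52681422 0.12407247 0.11146017] [-0.05631613  0.2528125  -0.46544183] 0.00015307603774566357
```

View pics/side3.png

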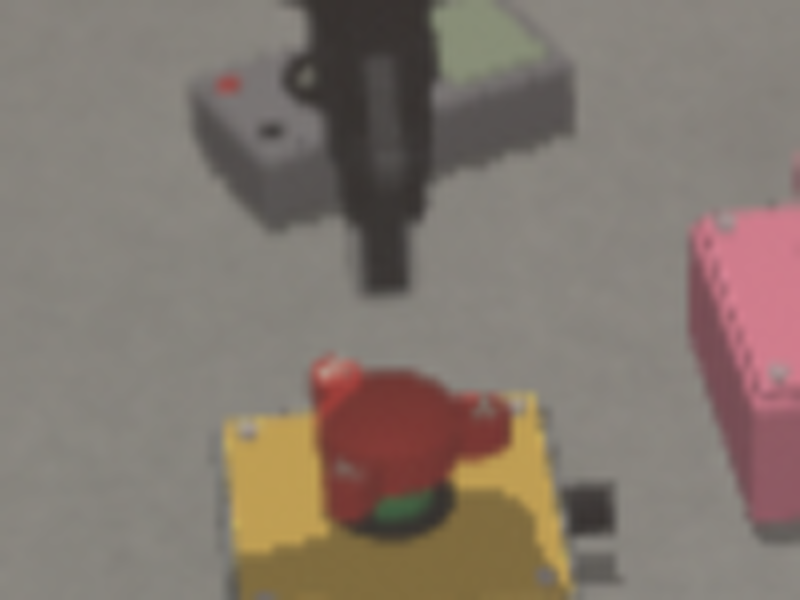

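The tip is at about (387,293) in the crop, roughly 35 mm above the crown. I'll keep going down cautiously.

Request:
drive_tool(
  series=[
    [[0, 0, -0.003], [0, 0, 0]],
    [[0, 0, -0.006], [0, 0, 0]],
    [[0, 0, -0.006], [0, 0, 0]],
    [[0, 0, -0.006], [0, 0, 0]],
  ],
)

```text
time: 3.65
tool_pos: [0.5273, 0.1242, 0.1063]
tool_rot: [-0.0, 0.069, 0.998, -0.0]
contact_force: [0.3, 0.1, 0.5]
gripper_width: 0.0
```

Request:
drive_tool(
  series=[
    [[0, 0, -0.003], [0, 0, 0]],
    [[0, 0, -0.006], [0, 0, 0]],
    [[0, 0, -0.006], [0, 0, 0]],
    [[0, 0, -0.006], [0, 0, 0]],
  ],
)

```text
time: 4.05
tool_pos: [0.5272, 0.1242, 0.1001]
tool_rot: [-0.0, 0.069, 0.998, -0.0]
contact_force: [0.3, -0.1, 0.6]
gripper_width: -0.001
```

No contact with TCP z at 0.100, so the offset is real. I'll carry on down.

Request:
drive_tool(
  series=[
    [[0, 0, -0.004], [0, 0, 0]],
    [[0, 0, -0.008], [0, 0, 0]],
    [[0, 0, -0.012], [0, 0, 0]],
    [[0, 0, -0.016], [0, 0, 0]],
    [[0, 0, -0.016], [0, 0, 0]],
    [[0, 0, -0.016], [0, 0, 0]],
  ],
)

```text
time: 4.65
tool_pos: [0.5272, 0.1241, 0.0841]
tool_rot: [-0.0, 0.069, 0.998, -0.0]
contact_force: [-0.0, -0.2, -0.5]
gripper_width: 0.001
```

Run:
```python
from h import *
s=state(); print(s["time"],s["tool_pos"],s["contact_force"],s["gripper_width"])
f=grab_frame("side")[:,:,::-1]; cv2.imwrite("pics/side4.png",cv2.resize(f[125:200,202:302],(800,600),interpolation=cv2.INTER_CUBIC))
```

```text
4.65 [0.52715613 0.12412815 0.08408453] [-0.00732389 -0.20244975 -0.50681002] 0.001042237073677826
```

View pics/side4.png

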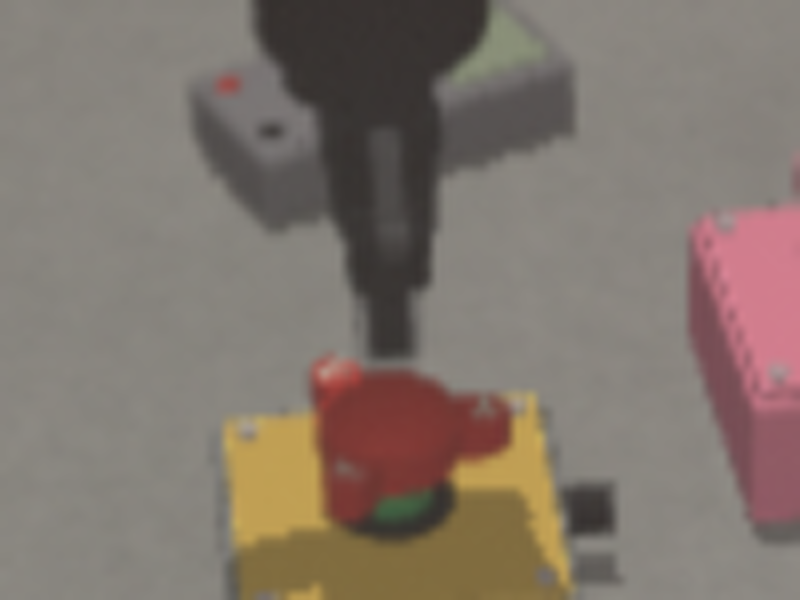

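Request:
drive_tool(
  series=[
    [[0, 0, -0.004], [0, 0, 0]],
    [[0, 0, -0.008], [0, 0, 0]],
    [[0, 0, -0.008], [0, 0, 0]],
    [[0, 0, -0.008], [0, 0, 0]],
  ],
)

```text
time: 5.1
tool_pos: [0.5271, 0.1241, 0.076]
tool_rot: [-0.0, 0.069, 0.998, -0.0]
contact_force: [0.3, 0.5, 0.5]
gripper_width: 0.001
```

Request:
drive_tool(
  series=[
    [[0, 0, -0.002], [0, 0, 0]],
    [[0, 0, -0.004], [0, 0, 0]],
    [[0, 0, -0.004], [0, 0, 0]],
    [[0, 0, -0.004], [0, 0, 0]],
  ],
)

```text
time: 5.5
tool_pos: [0.5272, 0.1241, 0.0722]
tool_rot: [-0.0, 0.069, 0.998, -0.0]
contact_force: [-0.3, 0.0, 0.5]
gripper_width: 0.001
```

Request:
drive_tool(
  series=[
    [[0, 0, -0.001], [0, 0, 0]],
    [[0, 0, -0.002], [0, 0, 0]],
    [[0, 0, -0.002], [0, 0, 0]],
    [[0, 0, -0.002], [0, 0, 0]],
  ],
)

```text
time: 5.9
tool_pos: [0.5273, 0.1241, 0.0703]
tool_rot: [-0.0, 0.069, 0.998, -0.0]
contact_force: [-0.7, 0.2, 0.3]
gripper_width: -0.001
```

Request:
drive_tool(
  series=[
    [[0, 0, -0.001], [0, 0, 0]],
    [[0, 0, -0.002], [0, 0, 0]],
    [[0, 0, -0.002], [0, 0, 0]],
    [[0, 0, -0.002], [0, 0, 0]],
  ],
)

```text
time: 6.3
tool_pos: [0.5273, 0.1241, 0.0683]
tool_rot: [-0.0, 0.069, 0.998, -0.0]
contact_force: [-0.6, 0.5, 0.6]
gripper_width: -0.003
```

Run:
```python
from h import *
s=state(); print(s["time"],s["tool_pos"],s["contact_force"],s["gripper_width"])
f=grab_frame("side")[:,:,::-1]; cv2.imwrite("pics/side5.png",cv2.resize(f[125:200,202:302],(800,600),interpolation=cv2.INTER_CUBIC))
```

```text
6.3 [0.52726699 0.12413903 0.06825649] [-0.57921529  0.53152413  0.60385337] -0.002928439722434963
```

View pics/side5.png

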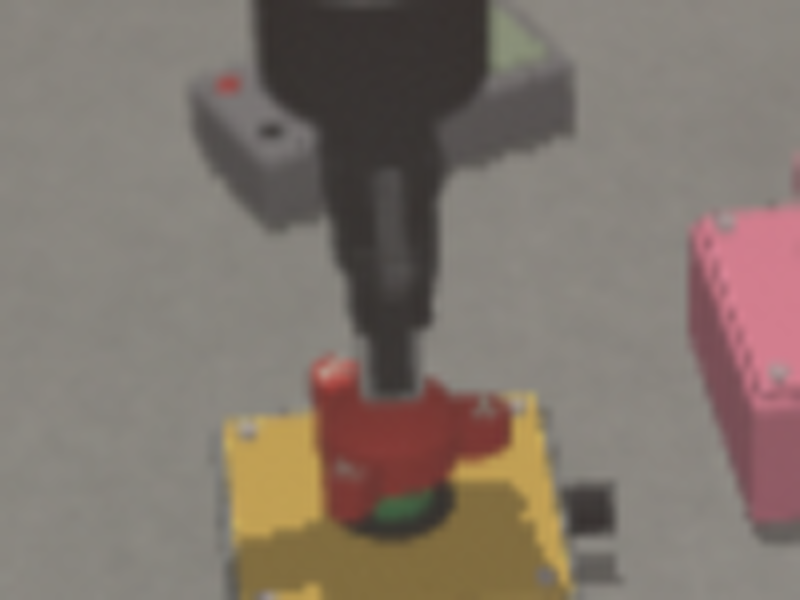

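The tip at (392,397) is just about at the crown. I'll step down 1 to 2 mm at a time.

Request:
drive_tool(
  series=[
    [[0, 0, -0.001], [0, 0, 0]],
    [[0, 0, -0.002], [0, 0, 0]],
    [[0, 0, -0.002], [0, 0, 0]],
  ],
)

```text
time: 6.65
tool_pos: [0.5276, 0.1242, 0.0668]
tool_rot: [0.0, 0.069, 0.998, 0.0]
contact_force: [-1.2, -0.1, 4.3]
gripper_width: -0.001
```

Request:
drive_tool(
  series=[
    [[0, 0, -0.001], [0, 0, 0]],
    [[0, 0, -0.002], [0, 0, 0]],
    [[0, 0, -0.002], [0, 0, 0]],
  ],
)

```text
time: 6.95
tool_pos: [0.5275, 0.1242, 0.0645]
tool_rot: [0.0, 0.069, 0.998, 0.0]
contact_force: [-1.5, -0.3, 4.4]
gripper_width: 0.003
```

Request:
drive_tool(
  series=[
    [[0, 0, -0.001], [0, 0, 0]],
    [[0, 0, -0.002], [0, 0, 0]],
    [[0, 0, -0.002], [0, 0, 0]],
  ],
)

```text
time: 7.25
tool_pos: [0.5276, 0.1241, 0.0625]
tool_rot: [0.0, 0.069, 0.998, 0.0]
contact_force: [-1.5, -0.0, 5.0]
gripper_width: 0.002
```

Contact is at TCP z of about 0.067, so the true fingertip is about 40 mm above the reported TCP. I'll press 5 mm more.

Request:
drive_tool(
  series=[
    [[0, 0, -0.001], [0, 0, 0]],
    [[0, 0, -0.002], [0, 0, 0]],
    [[0, 0, -0.003], [0, 0, 0]],
    [[0, 0, -0.004], [0, 0, 0]],
    [[0, 0, -0.0045], [0, 0, 0]],
    [[0, 0, -0.0045], [0, 0, 0]],
  ],
)

```text
time: 7.85
tool_pos: [0.5277, 0.1241, 0.0584]
tool_rot: [0.0, 0.069, 0.998, 0.0]
contact_force: [-2.0, -0.1, 6.4]
gripper_width: 0.0
```

Request:
drive_tool(
  series=[
    [[0, 0, -0.001], [0, 0, 0]],
    [[0, 0, -0.002], [0, 0, 0]],
    [[0, 0, -0.002], [0, 0, 0]],
  ],
)

```text
time: 8.15
tool_pos: [0.5277, 0.1242, 0.0565]
tool_rot: [0.0, 0.069, 0.998, 0.0]
contact_force: [-1.8, -0.1, 7.4]
gripper_width: -0.001
```

Request:
drive_tool(
  series=[
    [[0, 0, 0.005], [0, 0, 0]],
    [[0, 0, 0.01], [0, 0, 0]],
    [[0, 0, 0.02], [0, 0, 0]],
    [[0, 0, 0.035], [0, 0, 0]],
    [[0, 0, 0.05], [0, 0, 0]],
    [[0, 0, 0.05], [0, 0, 0]],
    [[0, 0, 0.05], [0, 0, 0]],
    [[0, 0, 0.05], [0, 0, 0]],
  ],
)

```text
time: 8.95
tool_pos: [0.5269, 0.1241, 0.1053]
tool_rot: [-0.0, 0.069, 0.998, -0.0]
contact_force: [0.3, -1.1, -0.3]
gripper_width: 0.003
```

Run:
```python
from h import *
s=state(); print(s["time"],s["tool_pos"],s["contact_force"],s["gripper_width"])
f=grab_frame("side")[:,:,::-1]; cv2.imwrite("pics/side6.png",cv2.resize(f[125:200,202:302],(800,600),interpolation=cv2.INTER_CUBIC))
print([(d["confidence"],d["location"]) for d in place_of("side","stop_top")])
f=grab_frame("wrist")[:,:,::-1];cv2.imwrite("pics/wrist6.png",f)
print([(d["confidence"],d["location"]) for d in place_of("wrist","stop_top")])
print([(d["confidence"],d["location"]) for d in place_of("wrist","stop_lobe")])
```

```text
8.95 [0.52687076 0.12411753 0.10526637] [ 0.31197537 -1.10353844 -0.30621587] 0.0029189114025482193
[(0.74, [0.5269, 0.1215, 0.1027]), (0.63, [0.725, 0.1952, 0.1038])]
[(0.67, [0.527, 0.1227, 0.1061])]
[]
```

View pics/side6.png

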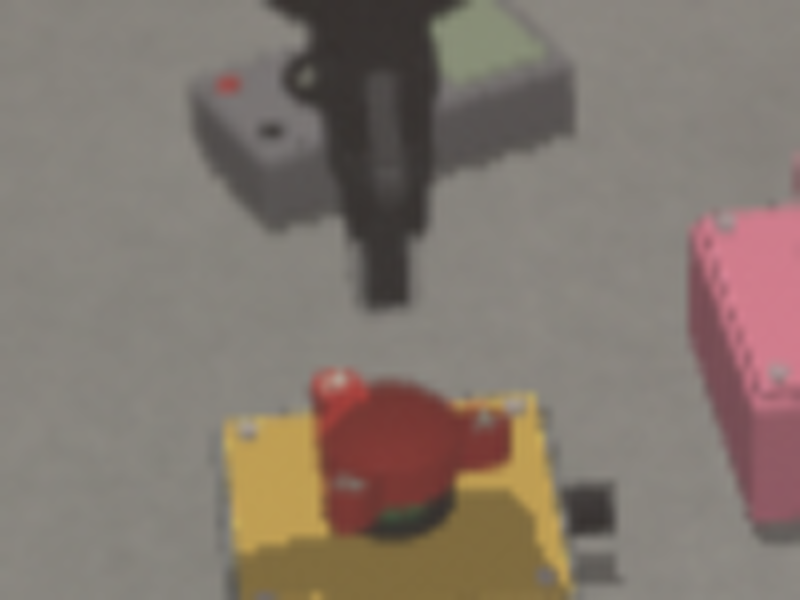

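View pics/wrist6.png

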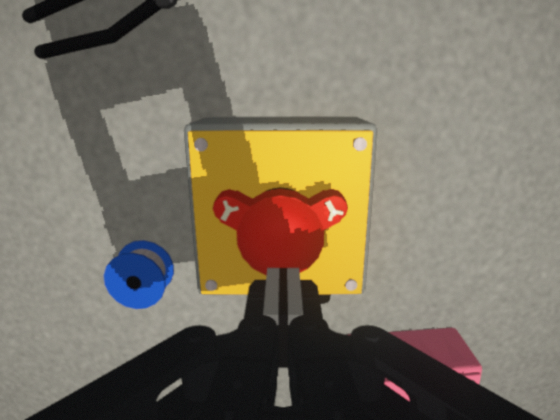

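The cap is latched: it sits about 11 crop px, or 5 mm, lower with the hand off, and its networked height is 0.103. Next I move beside the lobe at -8°, on its counterclockwise (+y) side.

Request:
drive_tool(
  series=[
    [[0.022, 0.011, 0], [0, 0, 0]],
    [[0.0445, 0.0217, 0], [0, 0, 0]],
    [[0.0445, 0.0217, -0.015], [0, 0, 0]],
    [[0.0445, 0.0217, -0.03], [0, 0, 0]],
    [[0.0445, 0.0217, -0.045], [0, 0, 0]],
    [[0.0445, 0.0217, -0.045], [0, 0, 0]],
    [[0.0445, 0.0217, -0.045], [0, 0, 0]],
  ],
)

```text
time: 9.9
tool_pos: [0.5706, 0.1455, 0.0596]
tool_rot: [-0.001, 0.07, 0.998, -0.0]
contact_force: [-0.5, 0.0, 0.2]
gripper_width: -0.001
```

Run:
```python
from h import *
s=state(); print(s["time"],s["tool_pos"],s["contact_force"],s["gripper_width"])
f=grab_frame("side")[:,:,::-1]; cv2.imwrite("pics/side7.png",cv2.resize(f[125:200,202:302],(800,600),interpolation=cv2.INTER_CUBIC))
f=grab_frame("wrist")[:,:,::-1];cv2.imwrite("pics/wrist7.png",f)
f=grab_frame("top")[:,:,::-1];cv2.imwrite("pics/top7.png",cv2.resize(f[180:255,182:282],(800,600),interpolation=cv2.INTER_CUBIC))
```

```text
9.9 [0.5705701  0.14551374 0.05961884] [-0.52223573  0.00500116  0.20734449] -0.0012920088452833573
```

View pics/side7.png

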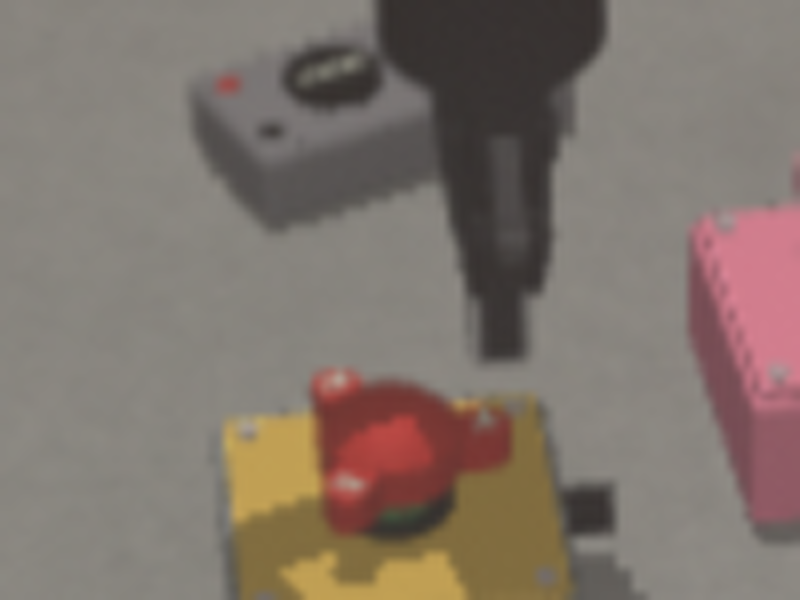

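View pics/wrist7.png

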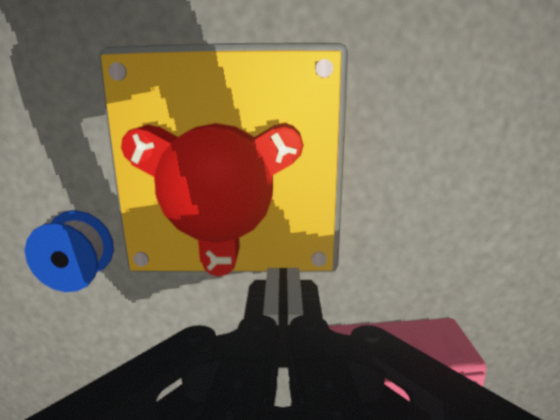

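View pics/top7.png

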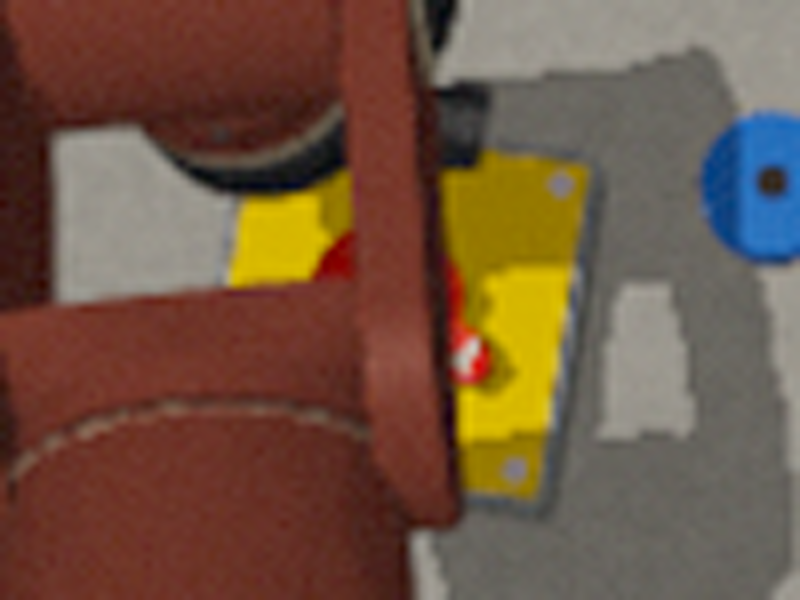

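The lobe at (217,255) is clear of the fingers at (283,290) in the wrist view. I'll descend beside it to put the true tip near z = 0.070.

Request:
drive_tool(
  series=[
    [[0.001, 0, -0.006], [0, 0, 0]],
    [[0.001, 0, -0.012], [0, 0, 0]],
    [[0.001, 0, -0.018], [0, 0, 0]],
    [[0.001, 0, -0.024], [0, 0, 0]],
    [[0.001, 0, -0.0295], [0, 0, 0]],
    [[0.001, 0, -0.0295], [0, 0, 0]],
    [[0.001, 0, -0.0295], [0, 0, 0]],
  ],
)

```text
time: 10.75
tool_pos: [0.5727, 0.1458, 0.031]
tool_rot: [-0.0, 0.069, 0.998, -0.0]
contact_force: [-0.0, 0.2, 0.7]
gripper_width: -0.001
```

Run:
```python
from h import *
s=state(); print(s["time"],s["tool_pos"],s["contact_force"],s["gripper_width"])
f=grab_frame("side")[:,:,::-1]; cv2.imwrite("pics/side8.png",cv2.resize(f[125:200,202:302],(800,600),interpolation=cv2.INTER_CUBIC))
f=grab_frame("wrist")[:,:,::-1];cv2.imwrite("pics/wrist8.png",f)
# plan: yaw a about cap axis, from current
c=np.array([.527,.1243]); p=s["tool_pos"][:2]-c
for a in (10,20,30,36,40):
    t=-np.radians(a); R=np.array([[np.cos(t),-np.sin(t)],[np.sin(t),np.cos(t)]]); print(a,(R@p-p).round(4))
```

```text
10.75 [0.57266371 0.14582722 0.03104039] [-0.0234293   0.20970252  0.70259026] -0.0006940461784259866
10 [ 0.003  -0.0083]
20 [ 0.0046 -0.0169]
30 [ 0.0046 -0.0257]
36 [ 0.0039 -0.031 ]
40 [ 0.0032 -0.0344]
```

View pics/side8.png

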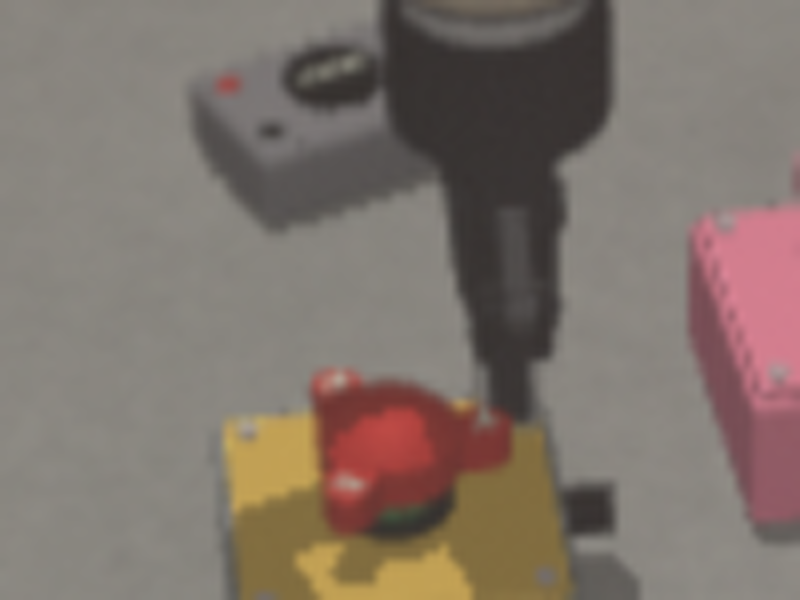

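View pics/wrist8.png

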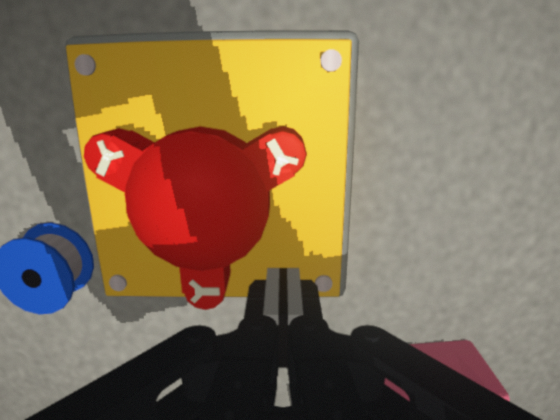

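Request:
drive_tool(
  series=[
    [[-0.001, -0.002, 0], [0, 0, 0]],
    [[-0.001, -0.004, 0], [0, 0, 0]],
    [[-0.001, -0.004, 0], [0, 0, 0]],
  ],
)

```text
time: 11.15
tool_pos: [0.5719, 0.1415, 0.0315]
tool_rot: [0.0, 0.07, 0.998, -0.0]
contact_force: [-0.2, 0.2, 0.7]
gripper_width: -0.003
```

Request:
drive_tool(
  series=[
    [[0, -0.001, 0], [0, 0, 0]],
    [[0, -0.002, 0], [0, 0, 0]],
    [[0, -0.003, 0], [0, 0, 0]],
    [[0, -0.003, 0], [0, 0, 0]],
  ],
)

```text
time: 11.55
tool_pos: [0.5718, 0.1387, 0.0313]
tool_rot: [0.0, 0.069, 0.998, -0.0]
contact_force: [-0.1, -0.5, 0.2]
gripper_width: -0.002
```

Request:
drive_tool(
  series=[
    [[0, -0.001, 0], [0, 0, 0]],
    [[0, -0.002, 0], [0, 0, 0]],
    [[0, -0.003, 0], [0, 0, 0]],
    [[0, -0.003, 0], [0, 0, 0]],
  ],
)

```text
time: 11.95
tool_pos: [0.5718, 0.1358, 0.0313]
tool_rot: [0.0, 0.069, 0.998, 0.0]
contact_force: [0.8, -0.6, 0.2]
gripper_width: -0.001
```

Request:
drive_tool(
  series=[
    [[0, -0.001, 0], [0, 0, 0]],
    [[0, -0.002, 0], [0, 0, 0]],
    [[0, -0.003, 0], [0, 0, 0]],
    [[0, -0.003, 0], [0, 0, 0]],
  ],
)

```text
time: 12.35
tool_pos: [0.5718, 0.1328, 0.0313]
tool_rot: [0.0, 0.07, 0.998, 0.0]
contact_force: [0.1, 0.8, 0.0]
gripper_width: 0.002
```

Run:
```python
from h import *
s=state(); print(s["time"],s["tool_pos"],s["contact_force"],s["gripper_width"],s["ft_torque"])
f=grab_frame("wrist")[:,:,::-1];cv2.imwrite("pics/wrist9.png",f)
c=np.array([.527,.1243]); p=s["tool_pos"][:2]-c
for a in (6,12,18,24,30,36,40):
    t=-np.radians(a); R=np.array([[np.cos(t),-np.sin(t)],[np.sin(t),np.cos(t)]]); print(a,(R@p-p).round(4))
```

```text
12.35 [0.57181121 0.1328155  0.03133724] [0.0551851  0.75905611 0.04537694] 0.002064369313956792 [ 0.15231244 -0.00789858  0.01016335]
6 [ 0.0006 -0.0047]
12 [ 0.0008 -0.0095]
18 [ 0.0004 -0.0143]
24 [-0.0004 -0.019 ]
30 [-0.0017 -0.0235]
36 [-0.0036 -0.028 ]
40 [-0.005  -0.0308]
```

View pics/wrist9.png

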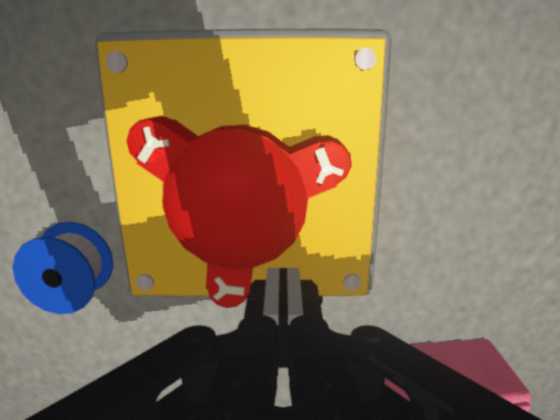

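The finger has just reached the lobe: 0.8 N with the torque rising. Now I swing round the cap axis clockwise, turning the tool with it.

Request:
drive_tool(
  series=[
    [[0.0003, -0.0024, 0], [0, 0, -3]],
    [[0.0006, -0.0047, 0], [0, 0, -6]],
    [[0.0007, -0.0071, 0], [0, 0, -9]],
    [[0.0008, -0.0095, 0], [0, 0, -12]],
    [[0.0008, -0.0095, 0], [0, 0, -12]],
  ],
)

```text
time: 12.9
tool_pos: [0.573, 0.1237, 0.0315]
tool_rot: [0.0, 0.173, 0.985, 0.001]
contact_force: [1.2, 2.6, -0.9]
gripper_width: 0.002
```

Run:
```python
from h import *
s=state(); print(s["time"],s["tool_pos"],s["contact_force"],s["gripper_width"],s["ft_torque"])
f=grab_frame("wrist")[:,:,::-1];cv2.imwrite("pics/wrist10.png",f)
```

```text
12.9 [0.57299222 0.12365814 0.03146187] [ 1.16696691  2.57565745 -0.89152167] 0.001832731078577336 [ 0.42906619 -0.21680209  0.02607286]
```

View pics/wrist10.png

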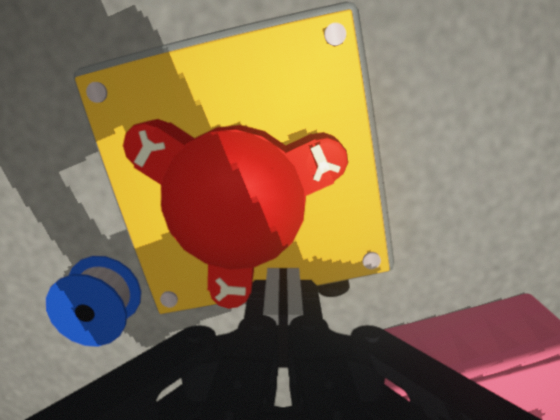

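The cap turns with the finger: the box tilts in the wrist view while the cap stays fixed. I continue.

Request:
drive_tool(
  series=[
    [[-0.0002, -0.0024, 0], [0, 0, -3]],
    [[-0.0004, -0.0048, 0], [0, 0, -6]],
    [[-0.0008, -0.0072, 0], [0, 0, -9]],
    [[-0.0012, -0.0095, 0], [0, 0, -12]],
    [[-0.0012, -0.0095, 0], [0, 0, -12]],
  ],
)

```text
time: 13.45
tool_pos: [0.5721, 0.114, 0.0316]
tool_rot: [0.001, 0.275, 0.961, 0.0]
contact_force: [3.5, 2.4, -0.9]
gripper_width: 0.002
```

Request:
drive_tool(
  series=[
    [[-0.0007, -0.0023, 0], [0, 0, -3]],
    [[-0.0013, -0.0045, 0], [0, 0, -6]],
    [[-0.0013, -0.0045, 0], [0, 0, -6]],
    [[-0.0013, -0.0045, 0], [0, 0, -6]],
  ],
)

```text
time: 13.85
tool_pos: [0.5709, 0.1093, 0.032]
tool_rot: [0.001, 0.324, 0.946, 0.0]
contact_force: [2.8, 0.9, 1.9]
gripper_width: -0.001
```

Run:
```python
from h import *
s=state(); print(s["time"],s["tool_pos"],s["contact_force"],s["ft_torque"])
f=grab_frame("side")[:,:,::-1]; a=cv2.resize(f[140:200,212:292],(560,420),interpolation=cv2.INTER_CUBIC)
cv2.imwrite("pics/side11.png",a)
f=grab_frame("wrist")[:,:,::-1];cv2.imwrite("pics/wrist11.png",f)
```

```text
13.85 [0.5708837  0.10928533 0.03204659] [2.76889683 0.91132649 1.92270966] [ 0.09166185 -0.40069487 -0.00420698]
```

View pics/side11.png

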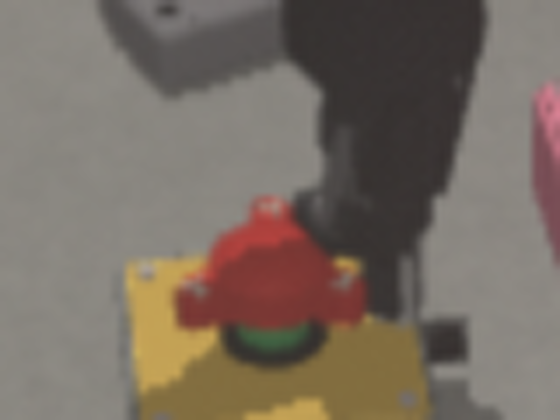

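View pics/wrist11.png

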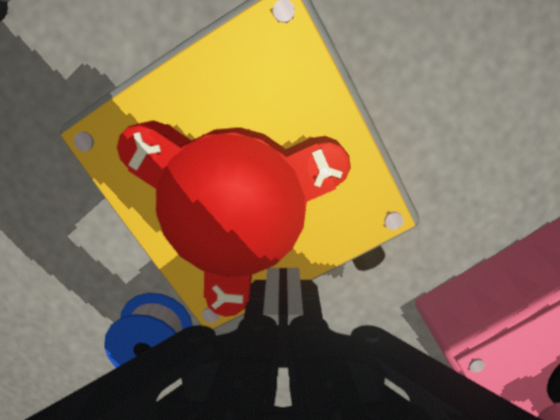

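The mushroom has popped out: the green stem is fully visible under the cap at (272,338), as before it was pressed. I swing back the way I came, then away.

Request:
drive_tool(
  series=[
    [[0.0007, 0.0023, 0], [0, 0, 3]],
    [[0.0013, 0.0045, 0], [0, 0, 6]],
    [[0.0019, 0.007, 0], [0, 0, 9]],
    [[0.0023, 0.0095, 0], [0, 0, 12]],
    [[0.0025, 0.0118, 0], [0, 0, 15]],
    [[0.0025, 0.014, 0], [0, 0, 18]],
    [[0.0023, 0.0188, 0], [0, 0, 24]],
    [[0.0017, 0.0235, 0], [0, 0, 30]],
  ],
)

```text
time: 14.75
tool_pos: [0.5706, 0.1327, 0.0304]
tool_rot: [-0.001, 0.067, 0.998, -0.0]
contact_force: [0.4, 1.0, 0.1]
gripper_width: 0.001
```

Request:
drive_tool(
  series=[
    [[0.001, 0.006, 0], [0, 0, 0]],
    [[0.001, 0.013, 0], [0, 0, 0]],
    [[0.001, 0.013, 0.01], [0, 0, 0]],
    [[0.001, 0.013, 0.03], [0, 0, 0]],
    [[0.001, 0.013, 0.06], [0, 0, 0]],
    [[0.001, 0.013, 0.09], [0, 0, 0]],
    [[0.001, 0.013, 0.09], [0, 0, 0]],
  ],
)

```text
time: 15.45
tool_pos: [0.5764, 0.1462, 0.1279]
tool_rot: [0.005, 0.07, 0.998, 0.001]
contact_force: [0.4, -0.5, 0.2]
gripper_width: -0.002
```

Run:
```python
from h import *
s=state(); print(s["time"],s["tool_pos"],s["contact_force"],s["tool_rot"])
f=grab_frame("side")[:,:,::-1]; a=cv2.resize(f[125:200,202:302],(800,600),interpolation=cv2.INTER_CUBIC)
cv2.imwrite("pics/side12.png",a)
print([(d["confidence"],d["location"]) for d in place_of("side","stop_top")])
print([(d["confidence"],d["location"]) for d in place_of("side","stop_lobe")])
```

```text
15.45 [0.57641708 0.14623917 0.12790633] [ 0.43623718 -0.52929595  0.21720005] [4.93704792e-03 6.97733461e-02 9.97550309e-01 8.28950677e-04]
[(0.68, [0.5895, 0.4382, -0.0012]), (0.59, [0.5283, 0.1226, 0.1083]), (0.54, [0.7249, 0.194, 0.107])]
[(0.82, [0.7662, 0.1954, 0.0898]), (0.57, [0.5659, 0.1164, 0.0925])]
```

View pics/side12.png

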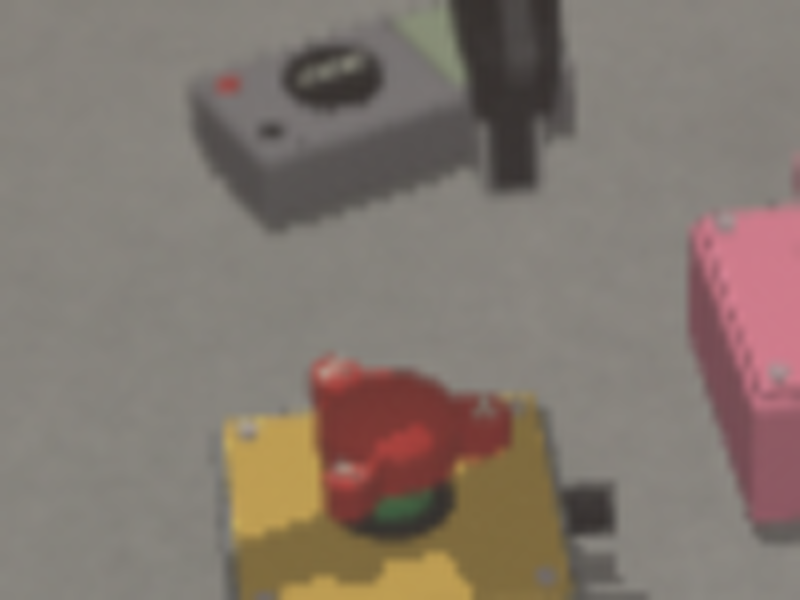

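The stop is out, with its top at z = 0.108, and the lobe is back at rest. Next is the grey box's button at about (0.494, -0.233).

Request:
drive_tool(
  series=[
    [[-0.01, -0.045, 0.01], [0, 0, 0]],
    [[-0.02, -0.092, 0.01], [0, 0, 0]],
    [[-0.03, -0.14, 0.01], [0, 0, 0]],
    [[-0.04, -0.188, 0.01], [0, 0, 0]],
    [[-0.05, -0.236, 0.01], [0, 0, 0]],
    [[-0.06, -0.284, 0.01], [0, 0, 0]],
    [[-0.07, -0.332, 0.01], [0, 0, 0]],
    [[-0.081, -0.379, 0], [0, 0, 0]],
  ],
)

```text
time: 16.4
tool_pos: [0.491, -0.2351, 0.121]
tool_rot: [0.0, 0.07, 0.998, -0.0]
contact_force: [0.3, -0.6, -0.4]
gripper_width: -0.001
```

Request:
drive_tool(
  series=[
    [[0, 0, -0.015], [0, 0, 0]],
    [[0, 0, -0.03], [0, 0, 0]],
    [[0, 0, -0.045], [0, 0, 0]],
    [[0, 0, -0.055], [0, 0, 0]],
    [[0, 0, -0.055], [0, 0, 0]],
    [[0, 0, -0.055], [0, 0, 0]],
  ],
)

```text
time: 17.0
tool_pos: [0.4921, -0.2322, 0.0661]
tool_rot: [-0.0, 0.069, 0.998, 0.0]
contact_force: [0.3, -0.6, 0.6]
gripper_width: -0.003
```

Run:
```python
from h import *
s=state(); print(s["time"],s["tool_pos"],s["contact_force"],s["tool_rot"])
f=grab_frame("side")[:,:,::-1]; a=cv2.resize(f[235:325,215:335],(800,600),interpolation=cv2.INTER_CUBIC)
cv2.imwrite("pics/side13.png",a)
f=grab_frame("wrist")[:,:,::-1];cv2.imwrite("pics/wrist13.png",f)
print([(d["confidence"],d["location"]) for d in place_of("wrist","start_button_top")])
```

```text
17.0 [ 0.49207791 -0.23222827  0.06611697] [ 0.26553692 -0.61063855  0.61543352] [-1.71644326e-04  6.86479855e-02  9.97640925e-01  1.01480622e-04]
[(0.57, [0.4975, -0.2346, 0.0752])]
```

View pics/side13.png

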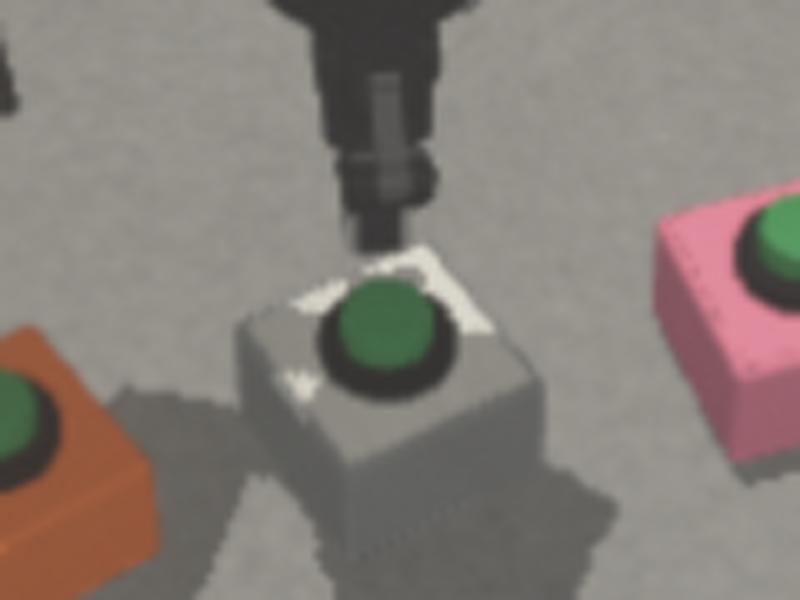

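View pics/wrist13.png

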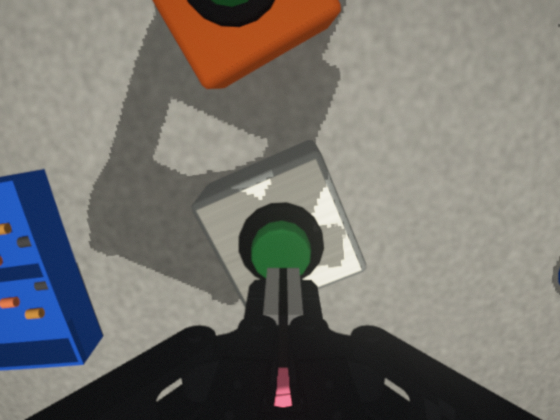

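The fingers are over the grey box's button, with the column matching in both views. I'll descend slowly, expecting contact at TCP z of about 0.032.

Request:
drive_tool(
  series=[
    [[0.002, -0.001, -0.008], [0, 0, 0]],
    [[0.002, -0.001, -0.016], [0, 0, 0]],
    [[0.002, -0.001, -0.024], [0, 0, 0]],
    [[0.002, -0.001, -0.03], [0, 0, 0]],
    [[0.002, -0.001, -0.03], [0, 0, 0]],
    [[0.002, -0.001, -0.03], [0, 0, 0]],
  ],
)

```text
time: 17.75
tool_pos: [0.4936, -0.2341, 0.036]
tool_rot: [-0.0, 0.069, 0.998, 0.0]
contact_force: [1.0, -0.4, -0.6]
gripper_width: -0.0
```

Request:
drive_tool(
  series=[
    [[0, 0, -0.002], [0, 0, 0]],
    [[0, 0, -0.004], [0, 0, 0]],
    [[0, 0, -0.004], [0, 0, 0]],
  ],
)

```text
time: 18.05
tool_pos: [0.4941, -0.2344, 0.0326]
tool_rot: [0.0, 0.069, 0.998, -0.0]
contact_force: [0.3, -0.8, 1.4]
gripper_width: 0.001
```

Request:
drive_tool(
  series=[
    [[0, 0, -0.001], [0, 0, 0]],
    [[0, 0, -0.002], [0, 0, 0]],
    [[0, 0, -0.002], [0, 0, 0]],
  ],
)

```text
time: 18.35
tool_pos: [0.4941, -0.2344, 0.0306]
tool_rot: [0.0, 0.069, 0.998, -0.0]
contact_force: [-0.5, 0.3, 2.7]
gripper_width: -0.001
```

Request:
drive_tool(
  series=[
    [[0, 0, -0.001], [0, 0, 0]],
    [[0, 0, -0.002], [0, 0, 0]],
    [[0, 0, -0.003], [0, 0, 0]],
    [[0, 0, -0.004], [0, 0, 0]],
    [[0, 0, -0.0045], [0, 0, 0]],
    [[0, 0, -0.0045], [0, 0, 0]],
    [[0, 0, -0.0045], [0, 0, 0]],
  ],
)

```text
time: 19.05
tool_pos: [0.4941, -0.2344, 0.0261]
tool_rot: [0.0, 0.069, 0.998, -0.0]
contact_force: [0.7, -0.8, 4.1]
gripper_width: -0.0
```

Request:
drive_tool(
  series=[
    [[0, 0, -0.001], [0, 0, 0]],
    [[0, 0, -0.001], [0, 0, 0]],
    [[0, 0, -0.001], [0, 0, 0]],
  ],
)

```text
time: 19.35
tool_pos: [0.4941, -0.2343, 0.025]
tool_rot: [0.0, 0.069, 0.998, -0.0]
contact_force: [0.7, -1.1, 5.6]
gripper_width: 0.001
```

Request:
drive_tool(
  series=[
    [[0, 0, 0.005], [0, 0, 0]],
    [[0, 0, 0.015], [0, 0, 0]],
    [[0, 0, 0.03], [0, 0, 0]],
    [[0, 0, 0.06], [0, 0, 0]],
    [[0, 0, 0.1], [0, 0, 0]],
    [[0, 0, 0.14], [0, 0, 0]],
    [[0, 0, 0.14], [0, 0, 0]],
    [[0, 0, 0.14], [0, 0, 0]],
  ],
)

```text
time: 20.15
tool_pos: [0.4941, -0.2343, 0.1666]
tool_rot: [0.001, 0.069, 0.998, -0.001]
contact_force: [-0.2, 0.2, 0.2]
gripper_width: 0.001
```

Run:
```python
from h import *
s=state(); print(s["time"],s["tool_pos"],s["contact_force"])
f=grab_frame("side")[:,:,::-1]; cv2.imwrite("pics/side14.png",cv2.resize(f[120:420,160:360],None,fx=2,fy=2,interpolation=cv2.INTER_CUBIC))
for n in ["stop_top","stop_lobe","start_button_top","solder_spool","pliers","meter","parts_tray"]:
    print(n,[(round(d["confidence"],2),[round(float(v),3) for v in d["location"]]) for d in place_of("side",n)][:4])
```

```text
20.15 [ 0.49412927 -0.23431246  0.16660361] [-0.18653943  0.15113804  0.23235791]
stop_top [(0.82, [0.725, 0.196, 0.105]), (0.5, [0.523, 0.122, 0.106])]
stop_lobe [(0.83, [0.768, 0.194, 0.092])]
start_button_top [(0.71, [0.642, -0.236, 0.075]), (0.57, [0.491, -0.233, 0.073]), (0.46, [0.357, -0.234, 0.078]), (0.28, [0.572, 0.001, -0.002])]
solder_spool [(0.56, [0.572, -0.0, -0.002])]
pliers [(0.61, [0.373, 0.04, 0.0])]
meter []
parts_tray [(0.58, [0.514, -0.44, 0.002])]
```

View pics/side14.png

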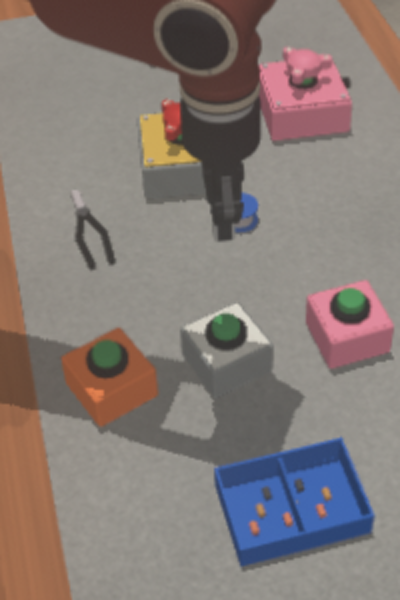

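The picture shows the green button out at (228,330), the red cap out, and spool, pliers and tray where they stood. The meter is hidden by the arm here, but its pixels were unchanged in the earlier crops. I'm handing in.

```bash
python3 -c "
from plant import *
print(job_done())"
```

```text
the job is handed in; nothing more can be done
None
```

I completed the emergency-stop test and handed the job in at about 20.6 s of the 51 s allowed; no verdict is reported.

- **Stop pressed in:** I pressed the red mushroom with the shut fingers (about 7.4 N) and took the hand off. The side view showed it staying about 5 mm lower, so it latched.
- **Stop freed:** I pushed the lobe at -8° about 30° clockwise with roughly 4 N, and the mushroom popped out. With the hand off, it measured 0.108 m high and the lobe was back at rest.
- **Green button:** I pressed the grey box's button about 6–7 mm in (about 5.6 N) and released it. The last check put its top at 0.073 m, which is out.

**Last checks:** spool, pliers and tray were within about 4 mm of their starting positions, and the measured force on the tool was near zero. The meter and the red cap's lobe were hidden by the arm in the final picture. The meter had not moved in the earlier views, and the arm did not go near it afterwards. The lobe was last seen at rest at about 15.5 s.

**One disagreement:** the real fingertips were about 40 mm above the reported TCP, on camera and by contact. I worked from contact forces and pictures instead.

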